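Open the flip-top paint bottle

TASK

Get the blue paint bottle in the wooden stand ready to pour: flip its orange flip-top right back by the thumb tab, then unscrew the white cap underneath it, anticlockwise, all the way until it comes up against its stop, and let go. Feel gently for the stop: the bottle must not be wrung round in its rubber seat, and the cup, tumbler and ink jar must stay where they are.

Things in the scene. Friction and masses are not known exactly. Their poses are not given: they have to be found in the camera images.
- bottle: Blue paint bottle, 72 mm across, upright in a fixed wooden stand 130 mm square with corner posts 68 mm high. Origin: centre of the bottle's foot, 20 mm above the table; z up its axis; -x points to the side with the flip-top's thumb tab, +x to the hinge. It cannot be lifted out or tipped, but its rubber seat gives about z like a torsion spring (about 4.5 N m/rad) and springs back.
- neck (a point): Middle of the white collar's top, on the bottle's axis, 146 mm above the bottle's origin; axes as the bottle's. Heights above the bottle's origin: wide body up to 88 mm, sloping in to a neck 34 mm across at 110 mm, collar 40 mm across at 142 to 146 mm, cap from 147 to 163 mm when screwed fully down, closed flip-top from 149 to 174 mm.
- badge (a point): Point on the yellow badge (14 mm) on the side of the bottle, 46 mm from its axis on the bottle's -y side, 72 mm above the bottle's origin. It moves when the bottle is wrung round in its seat (0.45 N m moves it about 4.5 mm).
- flip_top (a joint): Angle of the orange flip-top, rad: 0 closed, 2.6 fully back. It turns about the hinge line (along the bottle's y) and stays where left (stiff hinge, 0.2 N m). A hood: flat roof 66 x 56 mm, 4 mm thick, its underside 13 mm above the hinge line when closed; thin skirts 22 mm deep on the front and the front half of the sides. Closed, it covers the cap so that it cannot be grasped.
- hinge (a point): Midpoint of the flip-top's hinge line, on the bottle: 33 mm from the bottle's axis on its +x side, 157 mm above the bottle's origin. Axes as the bottle's.
- tab (a point): Grip centre of the flip-top's thumb tab: an orange block at the hood's lower front edge, 26 mm wide (along y), 10 mm thick, sticking 25 mm out of the hood's front wall. The point is 78 mm from the hinge line (3 mm below it when closed), 10 mm from the tab's front end, 15 mm from the wall, and moves with the flip-top.
- cap_center (a point): Centre (half-way up) of the round white ribbed cap on the bottle's axis, 40 mm across, 16 mm high. Unscrews anticlockwise seen from above against 0.12 N m of friction, rising 3 mm per rad; captive, it cannot come off. 0.6 to 1.3 rad remain to its stop, differently each time; its direction does not tell how much. At the stop its centre is 158.9 mm above the bottle's origin.
- cup_center (a point): Loose blue ceramic cup, 80 mm across, 85 mm high; the point is on its axis, 45 mm up. Leave alone.
- tumbler_center (a point): Loose glass tumbler, 76 mm across, 90 mm high; the point is on its axis, 45 mm up. Leave alone.
- ink_jar_center (a point): Loose amber ink jar with black lid, 56 mm across, 60 mm high; the point is on its axis, 30 mm up. Leave alone.
Mind the look-alikes: they are no part of the job. What is shaped like the part that bears bottle but green or pink is not meant.

How it is judged:
On the way, in this order (a step that is already met when the one before it is completed fails the run):
1. The flip-top is flipped back (beyond 2.2 rad) (value of joint flip_top above 2.2 rad), for 0.2 s.
2. The cap is unscrewed to its stop (z of cap_center in the frame of bottle above 0.1587 m), for 0.2 s.
At the end, for the whole second after the job is handed in: The flip-top stands open beyond 2.2 rad, the cap is unscrewed to within 0.07 rad of its stop (its centre at least 158.7 mm above the bottle's origin), and the bottle is released (value of joint flip_top above 2.2 rad and z of cap_center in the frame of bottle above 0.1587 m and contact force between the fingers and bottle below 0.1 N); the robot touches nothing.
It fails at once if The bottle was wrung round in its seat (badge moved over 5 mm, about 0.5 N m) (distance of badge from where it was at the start of the episode above 0.005 m).
It fails at once if The cup was disturbed (moved over 15 mm) (distance of cup_center from where it was at the start of the episode above 0.015 m).
It fails at once if The tumbler was disturbed (moved over 15 mm) (distance of tumbler_center from where it was at the start of the episode above 0.015 m).
It fails at once if The ink jar was disturbed (moved over 15 mm) (distance of ink_jar_center from where it was at the start of the episode above 0.015 m).
It also fails if it takes over 72 s, if anything falls off the work surface, if the arm or the gripper's body presses on something with over 40 N, if the wrist force passes 120 N, or if a joint passes its speed limit or range.

ROBOT

A 6-joint arm with a two-finger parallel gripper is mounted at the origin on the work surface. World frame = base frame: x ahead of the robot, y to its left, z up, the work surface at z = 0. Lengths are in m, angles in rad, forces in N, time in s.
With the tool pointing down it reaches from about 0.35 to 1 m from the base axis. Payload 7.1 kg.
Tool frame: the origin (TCP) lies between the finger pads; the fingertips stand 14 mm ahead of it and the grasp point (between the pads) lies 5 mm behind it; z points along the fingers, y is the direction in which the jaws open and shut (so a half turn about z gives the same grasp; the last joint's range is limited). The gripper opens to 85 mm and grips with 20 to 120 N. Pads are 22 mm wide; open, the fingers measure 114 mm over their backs; the gripper's body (76 mm by 85 mm) begins 54 mm behind the grasp point. The pads swing forward as they close: fully open they stand 13 mm farther back than shut.
Start: joints at [1.111, 0.423, 1.63, -0, 1.089, -0.019], TCP at [0.267, 0.565, 0.245] pointing down, gripper open.
Joint ranges: [-3, 3], [-0.9, 2.11], [0.09, 2.58], [-1.31, 4.45], [0.11, 2.69], [-2.54, 2.54]. Speed limits (rad/s): [2.39, 2.39, 3.01, 3.14, 3.14, 3.14].

INTERFACE

Orientations are given as a unit quaternion [x, y, z, w].
In Python, from plant import r gives the robot as it stands.
- The arm moves only by the shell command python3 -m jog 'ROWS' [FORCE]. ROWS is JSON, a list of rows, each a list of 7 numbers: the turn, a rotation vector about the tool's x, y, z in rad, then the shift along the tool's x, y, z in m, then the gripper's target within -1 to 1 (fully open at 1, half-way at 0, shut at -1). A call has 1 to 20 rows; each row is the pose to reach, as a shift and turn from the pose commanded when the call began, along the tool's axes at that moment; what a row does not reach only later rows make up. A row lasts 1/8 s, in which the tool goes at most 62.5 mm and 10.7 degrees, less where a joint would pass 70% of its speed; a pose out of reach is approached as far as the arm can. A call with a gripper value outside its range is refused whole. The fingers move at their own pace and stop on an object; FORCE is the grip in N (left out, the last holds). Time passes only in rows, so rows that repeat a pose let the fingers close. It gives the time, the measured TCP pose, the force and the opening at its end, in the units of the state.
- r.get_state(): the state, without advancing time (a new reading comes with each control period).
- r.read_camera(name): name is "scene" or "top"; returns the picture (420x560x3 uint8, blue, green, red); there is no depth.
- r.calibration(name): a dict with "intrinsics" (3x3 intrinsics, pixels), "eye" and "attitude" of the camera in the world. Camera axes: x right, y up, looking along -z (the intrinsics and any distortion apply to the point x, -y, -z); pixel columns grow to the right and rows downward; lengths in m; the calibration is good to about 2 mm. A picture is of the moment at which its call begins. calibration takes no time and is no camera call.
- r.finish_job(): hands the job in, once; it reports no verdict.
Trained networks look in the newest picture that a camera, given by its name, has taken for a name from the list of things; names that differ only in an ending like _2 or _b are one class to them, and where a whole thing is asked for, a point or a joint stands for the part that bears it (a point fixed in the world has none). Each returns a list of dicts, best first, with "score" (0 to 1); they miss things now and then, are a little off and sometimes report something else, mostly with a low value. They report only what shows in the picture. A call takes as long as a camera call. They do not tell look-alikes from the thing itself.
- r.boxes_of(camera, name): "rect" ([left, top, right, bottom] in pixels, round what is visible of it).
The state is a dict: "clock": time; "qpos": joint angles; "joint_velocities": joint speeds; "joint_efforts": joint torques, N m; "tool_pos": TCP position; "ee_rot": TCP orientation; "contact_force": force on the tool from outside, world axes, zero at the start; "ft_torque": the same for the moment, N m; "grip_width": finger opening in m.
Only numpy, scipy, OpenCV 4.12 (cv2) and the standard library are available. Lean on these libraries where they do the work, as an engineer would, in place of code of your own. Each camera call takes 0.05 s, during which the arm holds its last target. There are 200 camera calls.

## Working session

There is one attempt and no reset: what is moved stays moved. The work goes in short steps, Python scripts to look and compute and a shell command to move; the robot and the scene stay as the last step left them, time stands still between calls to the robot, and variables do not carry over. Pictures are saved under pics/ and viewed, on a budget of 10 in all, crops included, one or two more only if the job needs it, and the job is handed in when it is done.

```bash
mkdir -p pics; ls; python3 - <<'E'
from plant import r
import cv2
for c in("scene","top"):
    im=r.read_camera(c); cv2.imwrite(f"pics/{c}0.png",im)
    k=r.calibration(c); print(c,k)
    for n in("bottle","tab","cap_center","flip_top","cup_center","tumbler_center","ink_jar_center","badge"):
        try: print(n,[([round(v) for v in b["rect"]],round(b["score"],2)) for b in r.boxes_of(c,n)][:4])
        except Exception as e: print(n,e)
print(r.get_state())
E
```

```text
pics
scene {'intrinsics': array([[408.74802688,   0.        , 275.69505292],
       [  0.        , 408.74802688, 211.07882586],
       [  0.        ,   0.        ,   1.        ]]), 'eye': array([1.24505233, 0.33261802, 0.81888172]), 'attitude': array([0.22859686, 0.35610006, 0.7656956 , 0.48440322])}
bottle [([345, 171, 381, 235], 0.93), ([282, 201, 313, 269], 0.7), ([202, 186, 235, 253], 0.66)]
tab [([353, 171, 384, 196], 0.68), ([281, 200, 316, 226], 0.57), ([208, 190, 238, 209], 0.55)]
cap_center [([281, 200, 315, 266], 0.39)]
flip_top [([284, 201, 312, 225], 0.95), ([352, 171, 381, 195], 0.84), ([202, 186, 240, 207], 0.63)]
cup_center [([372, 303, 411, 350], 0.69)]
tumbler_center [([393, 247, 426, 291], 0.88)]
ink_jar_center [([173, 202, 193, 229], 0.58), ([282, 199, 314, 264], 0.18)]
badge [([275, 200, 313, 268], 0.78), ([348, 171, 380, 237], 0.7), ([202, 189, 242, 253], 0.63)]
top {'intrinsics': array([[461.97342193,   0.        , 277.95169391],
       [  0.        , 461.97342193, 209.26737051],
       [  0.        ,   0.        ,   1.        ]]), 'eye': array([0.37583906, 0.00
[... 593 characters left out ...]
], 0.71)]
{'clock': 0.9, 'qpos': array([ 1.11099706e+00,  4.23052613e-01,  1.62990542e+00,  5.96089560e-06,
        1.08860831e+00, -1.89962710e-02]), 'joint_velocities': array([-0.00040616, -0.00146039,  0.0017347 , -0.0015657 ,  0.00195152,
       -0.00093114]), 'joint_efforts': array([ 1.76132489e-04, -5.57326019e+01, -2.82150614e+01, -3.53735686e-05,
        6.92010908e-04, -6.92607486e-06]), 'tool_pos': array([0.26663126, 0.565252  , 0.24534654]), 'ee_rot': array([2.18622773e-01, 9.75809450e-01, 1.34054508e-05, 5.53820385e-07]), 'contact_force': array([-0.62201174, -0.41382821, -0.12995608]), 'ft_torque': array([-0.01955   , -0.00137588, -0.01504566]), 'grip_width': 0.08527856631752502}
```

View pics/scene0.png

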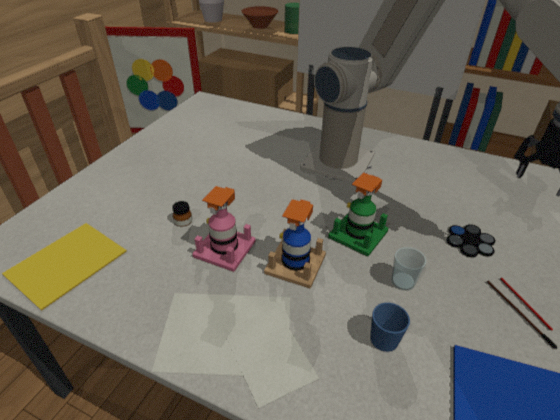

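```bash
python3 - <<'E'
import cv2
a=cv2.imread("pics/top0.png")[120:350,90:440]
cv2.imwrite("pics/topc.png",cv2.resize(a,(798,524),interpolation=cv2.INTER_CUBIC))
E
```

```text
(no output)
```

View pics/topc.png

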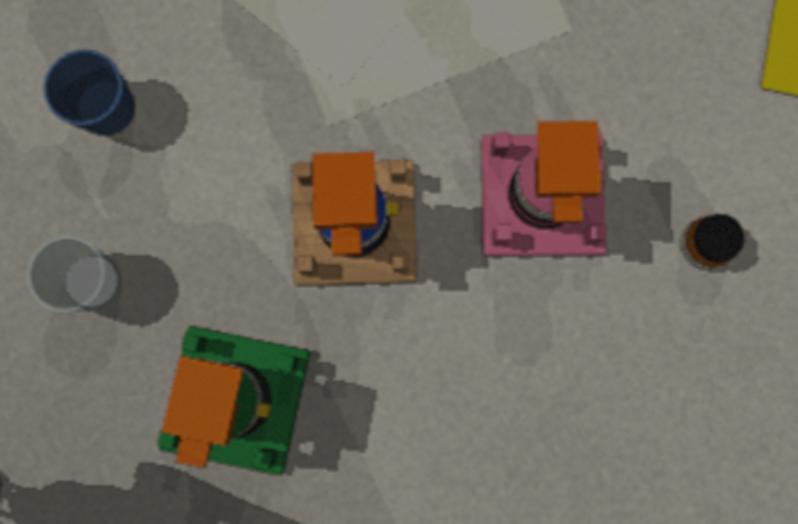

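```bash
cat > h.py <<'E'
import numpy as np,cv2,itertools
from scipy.spatial.transform import Rotation as R
from scipy.optimize import minimize
from plant import r
def proj(c,P):
    k=r.calibration(c); q=(np.asarray(P)-k["eye"])@R.from_quat(k["attitude"]).as_matrix()
    q=q*[1,-1,-1]; u=q@np.array(k["intrinsics"]).T
    return u[:,:2]/u[:,2:]
def box(x0,x1,y0,y1,z0,z1): return np.array(list(itertools.product((x0,x1),(y0,y1),(z0,z1))))/1000
def omask(im):
    h=cv2.cvtColor(im,cv2.COLOR_BGR2HSV); return cv2.inRange(h,(3,170,90),(16,255,255))
def comp(m,p):
    n,l=cv2.connectedComponents(m); ys,xs=np.nonzero(l); i=np.argmin((xs-p[0])**2+(ys-p[1])**2)
    return l==l[ys[i],xs[i]]
HOOD=[box(-30,36,-28,28,170,174),box(-30,3,-28,28,152,174),box(-55,-30,-13,13,149,159)]
def render(c,p,S=8):
    m=np.zeros((420,560),np.uint8); Z=R.from_euler("z",p[2]).as_matrix()
    for b in HOOD:
        P=b@Z.T+[p[0],p[1],0.02]; u=proj(c,P)
        cv2.fillConvexPoly(m,cv2.convexHull(np.round(u*16).astype(np.int32)),255,shift=4,lineType=cv2.LINE_AA)
    return m/255.
E
python3 - <<'E'
from h import *
ms={"top":comp(omask(cv2.imread("pics/top0.png")),(241,203)),"scene":comp(omask(cv2.imread("pics/scene0.png")),(298,211))}
for c,m in ms.items(): ys,xs=np.nonzero(m); print(c,m.sum(),xs.min(),xs.max(),ys.min(),ys.max())
def cost(p,cs=("top","scene")): return sum(np.abs(render(c,p)-ms[c]).sum()/ms[c].sum() for c in cs)
def inv(c,uv,z):
    k=r.calibration(c); K=np.array(k["intrinsics"]); d=np.linalg.inv(K)@[*uv,1]; d=R.from_quat(k["attitude"]).as_matrix()@(d*[1,-1,-1]); e=k["eye"]; return e+d*(z-e[2])/d[2]
for c,z in(("top",.194),("scene",.18)):
    ys,xs=np.nonzero(ms[c]); g=inv(c,(xs.mean(),ys.mean()),z); print(c,g)
    if c=="top": g0=g
for cs in(("top","scene"),("top",),("scene",)):
    best=min((minimize(cost,[g0[0]+.01,g0[1],y],args=(cs,),method="Nelder-Mead",options=dict(initial_simplex=[[g0[0]+.01,g0[1],y],[g0[0]+.02,g0[1],y],[g0[0],g0[1]+.01,y],[g0[0],g0[1],y+.15]],xatol=1e-4,fatol=1e-4)) for y in(-.15,0,.15)),key=lambda s:s.fun)
    print(cs,best.x.round(4),best.fun)
# other hoods, loose things in top
def bx(b,z): return inv("top",((b[0]+b[2])/2,(b[1]+b[3])/2),z).round(3)
for n,b,z in(("cup",(106,141,150,180),.045),("tumbler",(106,224,141,258),.045),("ink",(390,214,416,239),.03),("pink hood",(326,172,358,217),.19),("green hood",(160,276,196,325),.19)): print(n,bx(b,z))
E
```

```text
top 1003 227 254 187 231
scene 484 283 312 200 225
top [0.53520444 0.06002738 0.194     ]
scene [0.52920661 0.05909251 0.18      ]
('top', 'scene') [0.5411 0.0613 0.0864] 0.440172934445731
('top',) [0.5406 0.0616 0.0529] 0.19002991026919241Traceback (most recent call last):
  File "<stdin>", line 11, in <module>
  File "<stdin>", line 11, in <genexpr>
    res = _minimize_neldermead(fun, x0, args, callback, bounds=bounds,
                               **options)
    fxr = func(xr)
    fx = function(np.copy(x), *(wrapper_args + args))
  File "<stdin>", line 4, in cost
  File "<stdin>", line 4, in <genexpr>
  File "h.py", line 19, in render
    P=b@Z.T+[p[0],p[1],0.02]; u=proj(c,P)
                                ~~~~^^^^^
  File "h.py", line 6, in proj
    k=r.calibration(c); q=(np.asarray(P)-k["eye"])@R.from_quat(k["attitude"]).as_matrix()
ValueError: time passes only in moves, steps and waits
```

```bash
python3 - <<'E'
s=open("h.py").read()
s=s.replace("def proj","CAL={c:r.calibration(c) for c in('top','scene')}\ndef proj",1).replace("k=r.calibration(c);","k=CAL[c];")
s=s.replace("def render(c,p,S=8):\n    m=np.zeros((420,560),np.uint8)","def render(c,p,S=8):\n    m=np.zeros((420*S,560*S),np.uint8)")
s=s.replace("np.round(u*16)","np.round(((u+.5)*S-.5)*16)").replace(",shift=4,lineType=cv2.LINE_AA",",shift=4")
s=s.replace("return m/255.","return cv2.resize(m,(560,420),interpolation=cv2.INTER_AREA)/255.")
s+='''
def inv(c,uv,z):
    k=CAL[c]; d=np.linalg.inv(np.array(k["intrinsics"]))@[*uv,1]; d=R.from_quat(k["attitude"]).as_matrix()@(d*[1,-1,-1]); e=k["eye"]; return e+d*(z-e[2])/d[2]
'''
open("h.py","w").write(s)
E
timeout 300 python3 - <<'E'
from h import *
ims={c:cv2.imread(f"pics/{c}0.png") for c in CAL}
ms={"top":comp(omask(ims["top"]),(241,203)),"scene":comp(omask(ims["scene"]),(298,211))}
def cost(p,cs=("top","scene")): return sum(np.abs(render(c,p)-ms[c]).sum()/ms[c].sum() for c in cs)
for cs in(("top","scene"),("top",),("scene",)):
    x=[.541,.061,.05]
    b=minimize(cost,x,args=(cs,),method="Nelder-Mead",options=dict(initial_simplex=[x,[.549,.061,.05],[.541,.069,.05],[.541,.061,-.05]],xatol=2e-4,fatol=1e-3))
    print(cs,b.x.round(4),b.fun)
    if len(cs)==2: best=b.x
Z=R.from_euler("z",best[2]).as_matrix()
out=[]
for c in CAL:
    S=9; x0,y0=(220,170) if c=="top" else (265,190)
    a=cv2.resize(ims[c][y0:y0+66,x0:x0+44],None,fx=S,fy=S,interpolation=cv2.INTER_CUBIC)
    for b in HOOD+[box(-65,65,-65,65,-20,-20)]:
        u=proj(c,b@Z.T+[best[0],best[1],.02]); h=cv2.convexHull(np.float32((u+.5-[x0,y0])*S)).astype(int)
        cv2.polylines(a,[h],True,(255,255,0),1)
    out.append(a)
cv2.imwrite("pics/ov1.png",np.hstack(out)); 
def bx(b,z): return inv("top",((b[0]+b[2])/2,(b[1]+b[3])/2),z).round(3)
for n,b,z in(("cup",(106,141,150,180),.045),("tumbler",(106,224,141,258),.045),("ink",(390,214,416,239),.03),("pink hood",(326,172,358,217),.19),("green hood",(160,276,196,325),.19)): print(n,bx(b,z))
E
```

```text
('top', 'scene') [0.5392 0.061  0.0485] 0.2696941827248768
('top',) [0.541  0.0604 0.0282] 0.09322620374171603
('scene',) [0.5383 0.0625 0.0977] 0.15470750283584508
cup [0.667 0.339 0.045]
tumbler [0.475 0.337 0.045]
ink [ 0.519 -0.319  0.03 ]
pink hood [ 0.563 -0.147  0.19 ]
green hood [0.346 0.178 0.19 ]
```

View pics/ov1.png

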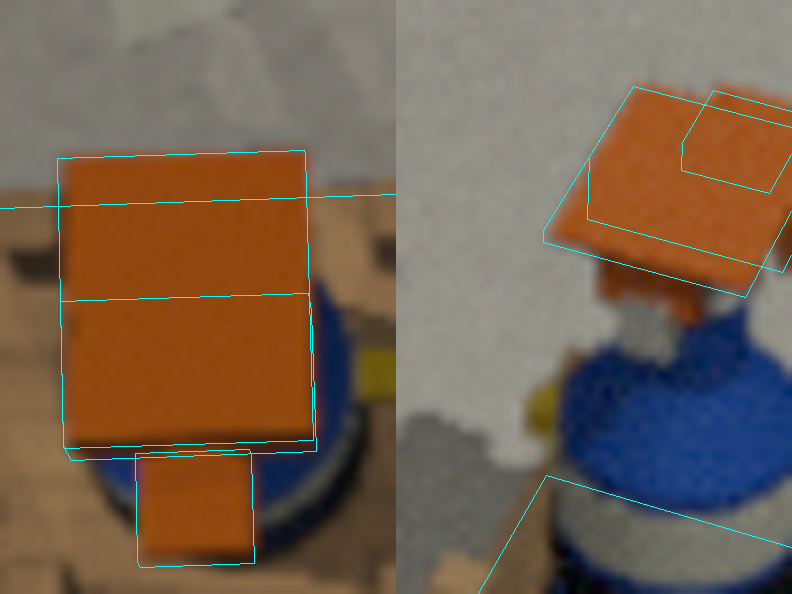

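```bash
cat >> h.py <<'E'
B=np.array([.540,.061,.02]); YAW=.028
def w(pb): return B+R.from_euler("z",YAW).apply(np.array(pb)/1000)
def toolR(jaw,tilt=0):   # jaw: turn of jaws from bottle y (anticlockwise); tilt back about bottle y
    a=YAW
    return R.from_euler("z",a)*R.from_euler("y",tilt)*R.from_euler("z",jaw)*R.from_matrix(np.array([[-1,0,0],[0,1,0],[0,0,-1.]]))
def row(pos,rot,ref=None):
    s=r.get_state(); p0,q0=(s["tool_pos"],R.from_quat(s["ee_rot"])) if ref is None else ref
    return np.r_[(q0.inv()*rot).as_rotvec(),q0.inv().apply(pos-p0)].round(4).tolist()
def st():
    s=r.get_state(); q=R.from_quat(s["ee_rot"]).as_matrix()
    print("t",round(s["clock"],2),"q",s["qpos"].round(2),"p",s["tool_pos"].round(4),"bottleframe",(R.from_euler("z",-YAW).apply(s["tool_pos"]-B)*1000).round(1),"F",s["contact_force"].round(1),"T",s["ft_torque"].round(3),"w",round(s["grip_width"]*1000,1))
E
python3 - <<'E'
from h import *
st()
s=r.get_state(); 
print(row(s["tool_pos"]+[0,0,.09],R.from_quat(s["ee_rot"])))
print(row(w([-48,0,154+2+100]),toolR(0)))
E
```

```text
t 0.9 q [ 1.11  0.42  1.63  0.    1.09 -0.02] p [0.2666 0.5653 0.2453] bottleframe [-259.1  511.7  225.3] F [-0.6 -0.4 -0.1] T [-0.02  -0.001 -0.015] w 85.3
[0.0, 0.0, 0.0, 0.0, 0.0, -0.09]
[0.0, 0.0, -0.4688, -0.4196, -0.3611, -0.0307]
```

```bash
python3 -m jog '[[0,0,0,0,0,-0.05,0.2],[0,0,0,0,0,-0.09,0.2],[0,0,-0.1,-0.05,-0.043,-0.09,0.2],[0,0,-0.2,-0.1,-0.086,-0.09,0.2],[0,0,-0.3,-0.15,-0.129,-0.09,0.2],[0,0,-0.4,-0.2,-0.172,-0.09,0.2],[0,0,-0.469,-0.25,-0.215,-0.09,0.2],[0,0,-0.469,-0.3,-0.258,-0.08,0.2],[0,0,-0.469,-0.34,-0.293,-0.06,0.2],[0,0,-0.469,-0.38,-0.327,-0.04,0.2],[0,0,-0.469,-0.42,-0.361,-0.031,0.2],[0,0,-0.469,-0.42,-0.361,-0.031,0.2],[0,0,-0.469,-0.42,-0.361,-0.031,0.2]]' 20
python3 - <<'E'
from h import *
st()
print(row(w([-48,0,156]),toolR(0)))
im=r.read_camera("scene"); t=r.read_camera("top")
cv2.imwrite("pics/b.png",np.hstack([cv2.resize(im[120:270,230:380],(400,400)),cv2.resize(t[140:260,180:300],(400,400))]))
E
```

```text
clock: 2.52
tool_pos: [0.4924, 0.0595, 0.2763]
ee_rot: [-0.014, 1.0, 0.0, -0.0]
contact_force: [0.1, 0.8, -0.3]
grip_width: 0.0511
t 2.52 q [ 0.1   0.19  1.88  0.    1.07 -1.5 ] p [0.4924 0.0595 0.2763] bottleframe [-4.770e+01 -1.000e-01  2.563e+02] F [ 0.1  0.8 -0.3] T [0.021 0.053 0.005] w 51.1
[0.0003, -0.0003, -0.001, 0.0003, 0.0001, 0.1003]
```

View pics/b.png

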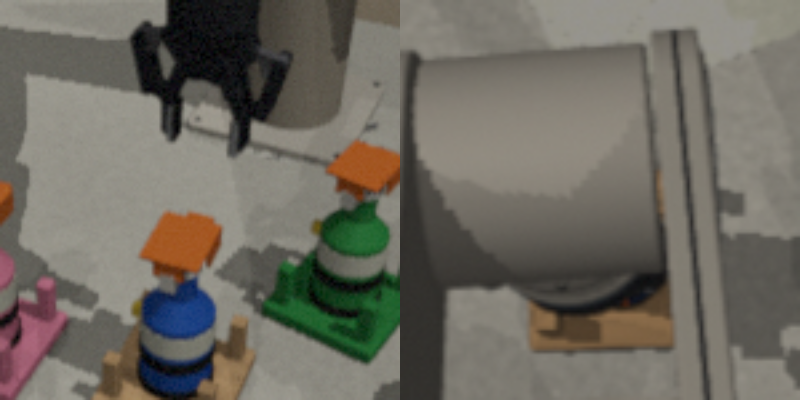

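```bash
python3 -m jog '[[0,0,0,0,0,0.05,0.2],[0,0,0,0,0,0.085,0.2],[0,0,0,0,0,0.1,0.2],[0,0,0,0,0,0.1,0.2],[0,0,0,0,0,0.1,0.0],[0,0,0,0,0,0.1,-0.2],[0,0,0,0,0,0.1,-0.4],[0,0,0,0,0,0.1,-0.6],[0,0,0,0,0,0.1,-0.6]]' 20
python3 - <<'E'
from h import *
st()
E
```

```text
clock: 3.75
tool_pos: [0.4931, 0.0596, 0.1768]
ee_rot: [-0.014, 1.0, 0.0, 0.001]
contact_force: [0.8, -0.1, 2.5]
grip_width: 0.0256
t 3.75 q [ 0.1   0.34  1.96  0.    0.84 -1.5 ] p [0.4931 0.0596 0.1768] bottleframe [-4.700e+01 -1.000e-01  1.568e+02] F [ 0.8 -0.1  2.5] T [ 0.19  -0.207  0.04 ] w 25.6
```

```bash
python3 - <<'E'
from h import *
s=r.get_state(); p0,q0=s["tool_pos"],R.from_quat(s["ee_rot"]); H=w([33,0,157])
yb=R.from_euler("z",YAW).apply([0,1,0]); piv=p0+q0.apply([0,0,.002])
for th in np.r_[.1:1.21:.1]:
    q=R.from_rotvec(yb*th*.5)*q0; P=H+R.from_rotvec(yb*th).apply(piv-H)
    x=row(P-q.apply([0,0,.002]),q,(p0,q0)); print(round(th,2),[round(v,3) for v in x])
E
```

```text
0.1 [-0.0, 0.05, 0.0, -0.0, 0.0, -0.008]
0.2 [-0.0, 0.1, 0.0, -0.001, 0.0, -0.016]
0.3 [-0.0, 0.15, 0.0, -0.003, 0.0, -0.024]
0.4 [-0.0, 0.2, 0.0, -0.006, 0.0, -0.031]
0.5 [-0.0, 0.25, 0.0, -0.009, 0.0, -0.038]
0.6 [-0.0, 0.3, 0.0, -0.013, 0.0, -0.045]
0.7 [-0.0, 0.35, 0.0, -0.018, 0.0, -0.052]
0.8 [-0.0, 0.4, 0.0, -0.024, 0.0, -0.058]
0.9 [-0.0, 0.45, 0.0, -0.029, 0.0, -0.063]
1.0 [-0.0, 0.5, 0.0, -0.036, 0.0, -0.068]
1.1 [-0.0, 0.55, 0.0, -0.043, 0.0, -0.072]
1.2 [-0.0, 0.6, 0.0, -0.05, 0.0, -0.075]
```

```bash
python3 -m jog '[[0,0.05,0,0,0,-0.008,-0.6],[0,0.1,0,-0.001,0,-0.016,-0.6],[0,0.15,0,-0.003,0,-0.024,-0.6],[0,0.2,0,-0.006,0,-0.031,-0.6],[0,0.25,0,-0.009,0,-0.038,-0.6],[0,0.3,0,-0.013,0,-0.045,-0.6],[0,0.35,0,-0.018,0,-0.052,-0.6],[0,0.4,0,-0.024,0,-0.058,-0.6],[0,0.45,0,-0.029,0,-0.063,-0.6],[0,0.5,0,-0.036,0,-0.068,-0.6],[0,0.55,0,-0.043,0,-0.072,-0.6],[0,0.6,0,-0.05,0,-0.075,-0.6]]' 20
python3 - <<'E'
from h import *
st()
s=r.get_state(); p0,q0=s["tool_pos"],R.from_quat(s["ee_rot"]); H=w([33,0,157])
yb=R.from_euler("z",YAW).apply([0,1,0]); piv=p0+q0.apply([0,0,.002]); v=R.from_euler("z",-YAW).apply(piv-H); t0=np.arctan2(v[2],-v[0]); print(t0,np.hypot(v[0],v[2]),v)
for d in np.r_[.1:1.31:.1]:
    q=R.from_rotvec(yb*d*.5)*q0; P=H+R.from_rotvec(yb*d).apply(piv-H)
    x=row(P-q.apply([0,0,.002]),q,(p0,q0)); print(round(t0+d,2),[round(v,3) for v in x])
im=r.read_camera("scene")
cv2.imwrite("pics/c.png",cv2.resize(im[130:280,230:380],(450,450)))
E
```

```text
clock: 5.25
tool_pos: [0.5409, 0.0614, 0.2506]
ee_rot: [-0.014, 0.954, -0.004, -0.299]
contact_force: [-4.1, 2.9, -2.8]
grip_width: 0.0255
t 5.25 q [ 0.08  0.59  1.46  0.03  1.69 -1.53] p [0.5409 0.0614 0.2506] bottleframe [  0.9   0.4 230.6] F [-4.1  2.9 -2.8] T [ 0.419  0.41  -0.185] w 25.5
1.137839813832385 0.07931788742831795 [-0.03327832  0.00035856  0.07199917]
1.24 [-0.0, 0.05, 0.0, -0.004, 0.0, -0.007]
1.34 [-0.0, 0.1, 0.0, -0.009, 0.0, -0.013]
1.44 [-0.0, 0.15, 0.0, -0.015, 0.0, -0.018]
1.54 [-0.0, 0.2, 0.0, -0.021, 0.0, -0.023]
1.64 [-0.0, 0.25, 0.0, -0.028, 0.0, -0.028]
1.74 [-0.0, 0.3, 0.0, -0.035, 0.0, -0.032]
1.84 [-0.0, 0.35, 0.0, -0.043, 0.0, -0.035]
1.94 [-0.0, 0.4, 0.0, -0.05, -0.0, -0.037]
2.04 [-0.0, 0.45, 0.0, -0.058, -0.0, -0.038]
2.14 [-0.0, 0.5, 0.0, -0.066, -0.0, -0.039]
2.24 [-0.0, 0.55, 0.0, -0.074, -0.0, -0.039]
2.34 [-0.0, 0.6, 0.0, -0.082, -0.0, -0.038]
2.44 [-0.0, 0.65, 0.0, -0.09, -0.0, -0.036]
```

View pics/c.png

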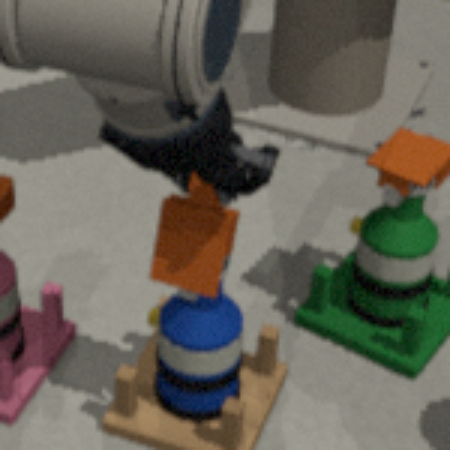

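The hood stands at about 65°, with the tab still held between the fingers. I'll continue along the arc.

```bash
python3 -m jog '[[0,0.05,0,-0.004,0,-0.007,-0.6],[0,0.1,0,-0.009,0,-0.013,-0.6],[0,0.15,0,-0.015,0,-0.018,-0.6],[0,0.2,0,-0.021,0,-0.023,-0.6],[0,0.25,0,-0.028,0,-0.028,-0.6],[0,0.3,0,-0.035,0,-0.032,-0.6],[0,0.35,0,-0.043,0,-0.035,-0.6],[0,0.4,0,-0.05,0,-0.037,-0.6],[0,0.45,0,-0.058,0,-0.038,-0.6],[0,0.5,0,-0.066,0,-0.039,-0.6],[0,0.55,0,-0.074,0,-0.039,-0.6],[0,0.6,0,-0.082,0,-0.038,-0.6],[0,0.65,0,-0.09,0,-0.036,-0.6],[0,0.65,0,-0.09,0,-0.036,-0.6]]' 20
python3 - <<'E'
from h import *
st()
s=r.get_state(); p0,q0=s["tool_pos"],R.from_quat(s["ee_rot"]); H=w([33,0,157])
piv=p0+q0.apply([0,0,.002]); v=R.from_euler("z",-YAW).apply(piv-H); print(np.arctan2(v[2],-v[0]),np.hypot(v[0],v[2]),q0.apply([0,0,1]))
im=r.read_camera("scene")
cv2.imwrite("pics/d.png",cv2.resize(im[130:280,230:380],(450,450)))
E
```

```text
clock: 7.05
tool_pos: [0.6368, 0.0637, 0.2285]
ee_rot: [-0.011, 0.81, -0.008, -0.586]
contact_force: [-2.9, 2.4, -2.2]
grip_width: 0.0253
t 7.05 q [ 0.07  1.08  0.89  0.05  2.42 -1.52] p [0.6368 0.0637 0.2285] bottleframe [ 96.8   0.  208.5] F [-2.9  2.4 -2.2] T [ 0.15  -0.548 -0.323] w 25.3
2.4538425567372877 0.08010651421265093 [-0.94949358 -0.02664657 -0.31265299]
```

View pics/d.png

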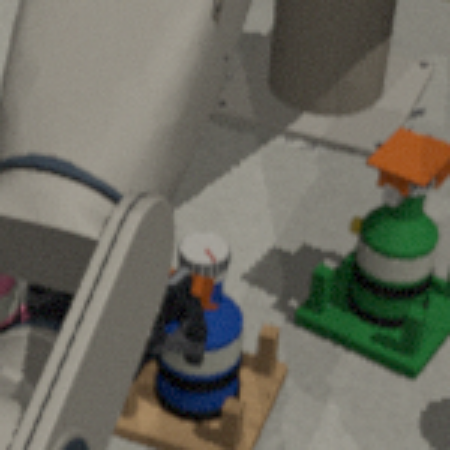

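```bash
python3 - <<'E'
from h import *
s=r.get_state(); p0,q0=s["tool_pos"],R.from_quat(s["ee_rot"])
z=q0.apply([0,0,1]); a=p0-.06*z
print(row(a,q0)); b=a+[0.0,0,.10]; print(row(b,q0))
print(row(np.array([.62,b[1],.36]),toolR(0,.6)))
print(row(w([0,0,164.5+120]),toolR(-.65)))
print(row(w([-150,0,164.5+120]),toolR(-.65)))
E
```

```text
[0.0, 0.0, 0.0, 0.0, -0.0, -0.06]
[0.0, 0.0, 0.0, 0.0949, 0.0, -0.0914]
[-0.0001, -0.6511, 0.0001, 0.13, 0.0021, -0.0255]
[-0.4058, -1.2043, 0.5619, 0.1025, 0.0, 0.068]
[-0.4058, -1.2043, 0.5619, 0.1497, 0.0, 0.2104]
```

```bash
python3 -m jog '[[0,0,0,0,0,0,-0.3],[0,0,0,0,0,0,0],[0,0,0,0,0,0,0.2],[0,0,0,0,0,-0.02,0.2],[0,0,0,0,0,-0.045,0.2],[0,0,0,0,0,-0.06,0.2],[0,0,0,0.03,0,-0.07,0.2],[0,0,0,0.065,0,-0.08,0.2],[0,0,0,0.095,0,-0.091,0.2],[0,-0.16,0,0.105,0,-0.075,0.2],[0,-0.32,0,0.115,0,-0.06,0.2],[0,-0.48,0,0.125,0,-0.04,0.2],[0,-0.65,0,0.13,0.002,-0.026,0.2],[0,-0.65,0,0.13,0.002,-0.026,0.2]]'
python3 - <<'E'
from h import *
st()
print(row(w([-60,150,300]),toolR(-.65)))
E
```

```text
clock: 8.85
tool_pos: [0.6182, 0.0653, 0.3676]
ee_rot: [-0.014, 0.956, -0.004, -0.292]
contact_force: [0.2, 0.9, -0.9]
grip_width: 0.0517
t 8.85 q [ 0.07  0.61  1.16  0.03  1.97 -1.52] p [0.6182 0.0653 0.3676] bottleframe [ 78.3   2.1 347.6] F [ 0.2  0.9 -0.9] T [ 0.008 -0.289 -0.011] w 51.7
[-0.1927, -0.5724, 0.6312, 0.0879, 0.148, 0.1168]
```

```bash
python3 -m jog '[[-0.04,-0.11,0.13,0.017,0.03,0.02,0.2],[-0.08,-0.22,0.25,0.035,0.06,0.045,0.2],[-0.12,-0.34,0.38,0.052,0.09,0.07,0.2],[-0.16,-0.45,0.5,0.07,0.12,0.095,0.2],[-0.193,-0.572,0.631,0.088,0.148,0.117,0.2],[-0.193,-0.572,0.631,0.088,0.148,0.117,0.2],[-0.193,-0.572,0.631,0.088,0.148,0.117,0.2]]'
python3 - <<'E'
from h import *
st()
im=r.read_camera("scene"); t=r.read_camera("top"); cv2.imwrite("pics/s2.png",im);cv2.imwrite("pics/t2.png",t)
for c in CAL: print(c,[(np.round(b["rect"],1),b["score"]) for b in r.boxes_of(c,"cap_center")], "exp",proj(c,[w([0,0,164]),w([20,0,164]),w([0,20,164])]).round(1).tolist())
cv2.imwrite("pics/e.png",np.hstack([cv2.resize(im[170:290,240:360],(400,400),interpolation=2),cv2.resize(t[150:250,190:290],(400,400),interpolation=2)]))
E
```

```text
clock: 9.72
tool_pos: [0.4785, 0.2095, 0.3157]
ee_rot: [0.305, 0.952, -0.001, -0.003]
contact_force: [0.9, 0.6, 0.8]
grip_width: 0.0513
t 9.72 q [ 0.39  0.19  1.78  0.    1.17 -0.56] p [0.4785 0.2095 0.3157] bottleframe [-57.4 150.2 295.7] F [0.9 0.6 0.8] T [-0.049 -0.032 -0.041] w 51.3
top [] exp [[240.3, 204.5], [240.3, 194.9], [230.6, 204.6]]
scene [(array([287.6, 208. , 306.1, 225.4]), 0.58), (array([274.2, 219. , 303.4, 233.1]), 0.21)] exp [[297.1, 212.5], [294.0, 217.4], [304.9, 214.6]]
```

View pics/e.png

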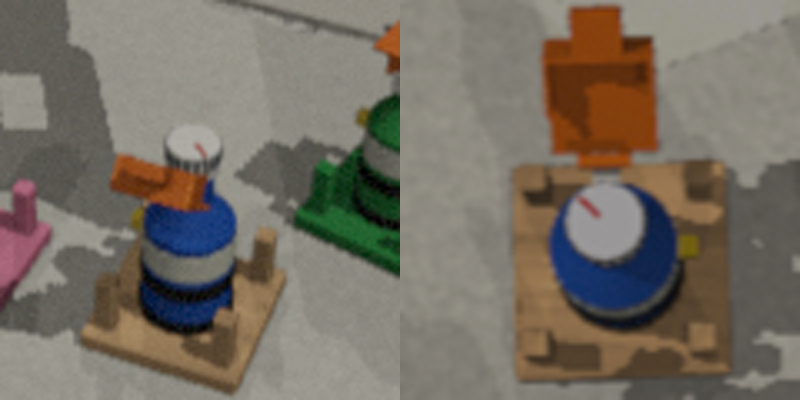

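```bash
python3 - <<'E'
from h import *
t=cv2.imread("pics/t2.png"); s=cv2.imread("pics/s2.png")
m=(t.min(2)>115).astype(np.uint8)
m[:195]=0;m[222:]=0;m[:,:225]=0;m[:,258:]=0
c=comp(m,(241,205)); ys,xs=np.nonzero(c); print(c.sum(),xs.min(),xs.max(),ys.min(),ys.max(),xs.mean(),ys.mean(),inv("top",(xs.mean(),ys.mean()),.185), w([0,0,165]))
o=omask(t); oc=comp(o,(240,170)); ys,xs=np.nonzero(oc); print("orange top",xs.min(),xs.max(),ys.min(),ys.max())
oc=comp(omask(s),(285,224)); ys,xs=np.nonzero(oc); print("orange scene",xs.min(),xs.max(),ys.min(),ys.max())
E0=(box(-30,36,-28,28,152,174),HOOD[2])
for th in(2.2,2.3,2.4,2.5,2.6):
    P=np.vstack(E0)-[.033,0,.157]; P=R.from_euler("y",th).apply(P)+[.033,0,.157]; P=np.array([w(p*1000) for p in P])
    for c in CAL: u=proj(c,P); print(th,c,u.min(0).round(1),u.max(0).round(1))
E
```

```text
277 232 250 195 214 240.93501805054152 204.78339350180505 [0.53918511 0.05971426 0.185     ] [0.54  0.061 0.185]
orange top 226 253 152 191
orange scene 274 301 217 232
2.2 top [224.6 155.1] [254.1 192.3]
2.2 scene [272.3 207.9] [303.9 233.2]
2.3 top [224.7 152.6] [254.1 192.2]
2.3 scene [271.6 211.6] [303.9 233.2]
2.4 top [224.9 150.5] [254.1 192.1]
2.4 scene [271.  215.4] [303.8 233.2]
2.5 top [225.1 148.8] [254.1 191.9]
2.5 scene [270.6 217.7] [303.8 234.9]
2.6 top [225.4 147.6] [254.1 191.8]
2.6 scene [270.2 217.6] [303.8 237.5]
```

```bash
sed -i 's/^B=.*;/B=np.array([.5395,.0605,.02]);/' h.py; python3 - <<'E'
from h import *
print(row(w([0,0,240]),toolR(-.65)),row(w([0,0,164.5]),toolR(-.65)))
E
```

```text
[-0.0044, -0.0058, -0.0014, -0.1359, -0.0847, 0.0545] [-0.0044, -0.0058, -0.0014, -0.1363, -0.0844, 0.13]
```

```bash
python3 -m jog '[[-0.004,-0.006,0,-0.045,-0.03,0.01,0.12],[-0.004,-0.006,0,-0.09,-0.06,0.03,0.12],[-0.004,-0.006,-0.001,-0.136,-0.085,0.05,0.12],[-0.004,-0.006,-0.001,-0.136,-0.085,0.07,0.12],[-0.004,-0.006,-0.001,-0.136,-0.085,0.09,0.12],[-0.004,-0.006,-0.001,-0.136,-0.085,0.09,0.12]]'
python3 - <<'E'
from h import *
st(); print(row(w([0,0,164.5]),toolR(-.65)))
E
```

```text
clock: 10.68
tool_pos: [0.5377, 0.0598, 0.2229]
ee_rot: [0.306, 0.952, -0.001, -0.002]
contact_force: [0.0, -0.7, 0.6]
grip_width: 0.0478
t 10.68 q [ 0.09  0.33  1.83 -0.    0.98 -0.86] p [0.5377 0.0598 0.2229] bottleframe [ -1.8  -0.7 202.9] F [ 0.  -0.7  0.6] T [-0.007 -0.029 -0.011] w 47.8
[-0.0025, -0.0024, -0.0008, -0.0011, 0.0017, 0.0384]
```

```bash
python3 -m jog '[[-0.002,-0.002,-0.001,-0.001,0.0015,0.02,0.12],[-0.002,-0.002,-0.001,-0.001,0.0015,0.034,0.12],[-0.002,-0.002,-0.001,-0.001,0.0015,0.038,0.12],[-0.002,-0.002,-0.001,-0.001,0.0015,0.038,0.12]]'
python3 - <<'E'
from h import *
st(); print(row(w([0,0,164.5]),toolR(-.65)))
E
```

```text
clock: 11.18
tool_pos: [0.5401, 0.0615, 0.1867]
ee_rot: [0.305, 0.952, 0.001, 0.002]
contact_force: [-0.2, -0.3, 0.2]
grip_width: 0.0477
t 11.18 q [ 0.09  0.38  1.86 -0.    0.9  -0.86] p [0.5401 0.0615 0.1867] bottleframe [  0.6   1.  166.7] F [-0.2 -0.3  0.2] T [-0.037 -0.034 -0.006] w 47.7
[0.002, 0.0026, 0.0018, -0.0001, -0.0012, 0.0022]
```

```bash
python3 -m jog '[[0,0,0,0,-0.0005,0.001,0.05],[0,0,0,0,-0.0005,0.001,-0.05],[0,0,0,0,-0.0005,0.001,-0.15],[0,0,0,0,-0.0005,0.001,-0.25],[0,0,0,0,-0.0005,0.001,-0.3],[0,0,0,0,-0.0005,0.001,-0.3]]' 20
python3 - <<'E'
from h import *
for i in range(3): st(); r.read_camera("top")
s=r.get_state();print(R.from_quat(s["ee_rot"]).inv().apply(s["contact_force"]))
E
```

```text
clock: 11.92
tool_pos: [0.54, 0.0612, 0.1859]
ee_rot: [0.305, 0.952, 0.001, 0.002]
contact_force: [0.8, 2.5, 4.1]
grip_width: 0.0388
t 11.93 q [ 0.09  0.38  1.86  0.    0.9  -0.86] p [0.54   0.0612 0.1859] bottleframe [  0.5   0.7 165.9] F [0.8 2.5 4.1] T [ 0.327 -0.028  0.015] w 38.8
t 11.97 q [ 0.09  0.38  1.86  0.    0.9  -0.86] p [0.5399 0.0612 0.1858] bottleframe [  0.5   0.7 165.8] F [-0.4  1.9  5. ] T [ 0.389 -0.072  0.004] w 39.0
t 12.03 q [ 0.09  0.38  1.86  0.    0.9  -0.86] p [0.5399 0.0612 0.1858] bottleframe [  0.5   0.7 165.8] F [-0.8  2.1  4.8] T [ 0.373 -0.039 -0.014] w 38.6
[ 0.91472557  2.69031515 -4.51933656]
```

```bash
python3 -m jog '[[0,0,-0.05,0,0,-0.0002,-0.3],[0,0,-0.1,0,0,-0.0003,-0.3],[0,0,-0.15,0,0,-0.0005,-0.3],[0,0,-0.15,0,0,-0.0005,-0.3]]'
python3 - <<'E'
from h import *
st(); r.read_camera("top"); st()
E
python3 -m jog '[[0,0,-0.05,0,0,-0.0002,-0.3],[0,0,-0.1,0,0,-0.0003,-0.3],[0,0,-0.15,0,0,-0.0005,-0.3],[0,0,-0.2,0,0,-0.0006,-0.3],[0,0,-0.25,0,0,-0.0008,-0.3],[0,0,-0.3,0,0,-0.0009,-0.3],[0,0,-0.3,0,0,-0.0009,-0.3]]'
python3 - <<'E'
from h import *
st(); r.read_camera("top"); st()
E
```

```text
clock: 12.58
tool_pos: [0.5399, 0.0612, 0.1862]
ee_rot: [0.233, 0.972, 0.001, 0.002]
contact_force: [0.6, 3.4, 4.4]
grip_width: 0.039
t 12.57 q [ 0.09  0.38  1.86  0.    0.9  -1.01] p [0.5399 0.0612 0.1862] bottleframe [  0.5   0.7 166.2] F [0.6 3.4 4.4] T [ 0.53  -0.143 -0.117] w 39.0
t 12.62 q [ 0.09  0.38  1.86  0.    0.9  -1.01] p [0.54   0.0613 0.1862] bottleframe [  0.5   0.8 166.2] F [2.5 2.8 5. ] T [ 0.57  -0.172 -0.077] w 39.1
clock: 13.5
tool_pos: [0.54, 0.0613, 0.1871]
ee_rot: [0.086, 0.996, 0.0, 0.002]
contact_force: [2.4, 4.2, 5.8]
grip_width: 0.0389
t 13.5 q [ 0.09  0.38  1.86  0.    0.9  -1.31] p [0.54   0.0613 0.1871] bottleframe [  0.5   0.8 167.1] F [2.4 4.2 5.8] T [ 0.668 -0.228 -0.087] w 38.9
t 13.55 q [ 0.09  0.38  1.86  0.    0.9  -1.31] p [0.54   0.0613 0.1871] bottleframe [  0.5   0.8 167.1] F [1.1 4.6 4. ] T [ 0.744 -0.198 -0.128] w 39.0
```

```bash
cat > chk.py <<'E'
from h import *
import sys
T=[];F=[]
for i in range(4):
    s=r.get_state(); T.append(s["ft_torque"][2]); F.append(s["contact_force"]); r.read_camera("top")
print("t",round(s["clock"],2),"q6",s["qpos"][5].round(3),"Tz",np.mean(T).round(3),np.std(T).round(3),"F",np.mean(F,0).round(1)); sys.exit(abs(np.mean(T))>.2)
E
C='python3 chk.py'
$C && python3 -m jog '[[0,0,-0.05,0,0,-0.0002,-0.3],[0,0,-0.05,0,0,-0.0002,-0.3]]' >/dev/null && $C && python3 -m jog '[[0,0,-0.05,0,0,-0.0001,-0.3],[0,0,-0.05,0,0,-0.0001,-0.3]]' >/dev/null && $C && python3 -m jog '[[0,0,-0.04,0,0,-0.0001,-0.3],[0,0,-0.04,0,0,-0.0001,-0.3]]' >/dev/null && $C && python3 -m jog '[[0,0,-0.04,0,0,-0.0001,-0.3],[0,0,-0.04,0,0,-0.0001,-0.3]]' >/dev/null && $C && python3 -m jog '[[0,0,-0.04,0,0,-0.0001,-0.3],[0,0,-0.04,0,0,-0.0001,-0.3]]' >/dev/null && $C && python3 -m jog '[[0,0,-0.04,0,0,-0.0002,-0.3],[0,0,-0.04,0,0,-0.0002,-0.3]]' >/dev/null && $C
```

```text
t 13.7 q6 -1.309 Tz -0.092 0.031 F [1.8 4.6 4.4]False
```

```bash
sed -i 's/sys.exit(\(.*\))$/sys.exit(int(\1))/' chk.py
C='python3 chk.py'
python3 -m jog '[[0,0,-0.05,0,0,-0.0002,-0.3],[0,0,-0.05,0,0,-0.0002,-0.3]]' >/dev/null && $C && python3 -m jog '[[0,0,-0.05,0,0,-0.0001,-0.3],[0,0,-0.05,0,0,-0.0001,-0.3]]' >/dev/null && $C && python3 -m jog '[[0,0,-0.04,0,0,-0.0001,-0.3],[0,0,-0.04,0,0,-0.0001,-0.3]]' >/dev/null && $C && python3 -m jog '[[0,0,-0.04,0,0,-0.0001,-0.3],[0,0,-0.04,0,0,-0.0001,-0.3]]' >/dev/null && $C && python3 -m jog '[[0,0,-0.04,0,0,-0.0001,-0.3],[0,0,-0.04,0,0,-0.0001,-0.3]]' >/dev/null && $C && python3 -m jog '[[0,0,-0.04,0,0,-0.0002,-0.3],[0,0,-0.04,0,0,-0.0002,-0.3]]' >/dev/null && $C
```

```text
t 14.15 q6 -1.359 Tz -0.145 0.019 F [1.8 4.7 4.8]
t 14.6 q6 -1.409 Tz -0.112 0.007 F [2.  5.  5.2]
t 15.05 q6 -1.449 Tz -0.109 0.027 F [1.8 5.1 5.1]
t 15.5 q6 -1.489 Tz -0.107 0.026 F [1.9 4.9 5.8]
t 15.95 q6 -1.529 Tz -0.126 0.017 F [1.5 5.3 5.6]
t 16.4 q6 -1.569 Tz -0.143 0.02 F [2.2 5.4 4.9]
```

```bash
C='python3 chk.py'
python3 -m jog '[[0,0,-0.04,0,0,-0.0001,-0.3],[0,0,-0.04,0,0,-0.0001,-0.3]]' >/dev/null && $C && python3 -m jog '[[0,0,-0.04,0,0,-0.0001,-0.3],[0,0,-0.04,0,0,-0.0001,-0.3]]' >/dev/null && $C && python3 -m jog '[[0,0,-0.04,0,0,-0.0001,-0.3],[0,0,-0.04,0,0,-0.0001,-0.3]]' >/dev/null && $C && python3 -m jog '[[0,0,-0.04,0,0,-0.0001,-0.3],[0,0,-0.04,0,0,-0.0001,-0.3]]' >/dev/null && $C && python3 -m jog '[[0,0,-0.04,0,0,-0.0001,-0.3],[0,0,-0.04,0,0,-0.0001,-0.3]]' >/dev/null && $C && python3 -m jog '[[0,0,-0.04,0,0,-0.0002,-0.3],[0,0,-0.04,0,0,-0.0002,-0.3]]' >/dev/null && $C && python3 -m jog '[[0,0,-0.04,0,0,-0.0001,-0.3],[0,0,-0.04,0,0,-0.0001,-0.3]]' >/dev/null && $C && python3 -m jog '[[0,0,-0.04,0,0,-0.0002,-0.3],[0,0,-0.04,0,0,-0.0002,-0.3]]' >/dev/null && $C
```

```text
t 16.85 q6 -1.609 Tz -0.105 0.012 F [1.8 5.1 4.9]
t 17.3 q6 -1.649 Tz -0.202 0.013 F [2.1 5.2 4.4]
```

```bash
python3 -m jog '[[0,0,-0.02,0,0,0,-0.3],[0,0,-0.02,0,0,0,-0.3]]' >/dev/null; python3 chk.py; python3 - <<'E'
from h import *
st()
E
```

```text
t 17.75 q6 -1.669 Tz -0.229 0.035 F [2.1 5.6 4.8]
t 17.8 q [ 0.09  0.38  1.86  0.    0.9  -1.67] p [0.5399 0.0614 0.1881] bottleframe [  0.5   0.9 168.1] F [1.6 5.6 4.4] T [ 0.979 -0.346 -0.266] w 39.0
```

```bash
python3 -m jog '[[0,0,-0.02,0,0,0,-0.3],[0,0,-0.02,0,0,0,-0.3]]' >/dev/null; python3 chk.py
```

```text
t 18.2 q6 -1.689 Tz -0.312 0.039 F [2.  5.8 5. ]
```

```bash
python3 -m jog '[[0,0,0.03,0,0,0,-0.3],[0,0,0.055,0,0,0,-0.3],[0,0,0.055,0,0,0,-0.3]]' >/dev/null; python3 chk.py;  python3 -m jog '[[0,0,0,0,0,0,-0.15],[0,0,0,0,0,0,0],[0,0,0,0,0,0,0.12],[0,0,0,0,0,0,0.12],[0,0,0,0,0,-0.03,0.12],[0,0,0,0,0,-0.08,0.12],[0,0,0,0,0,-0.13,0.12],[0,0,0,0.06,0.04,-0.13,0.12],[0,0,0,0.11,0.08,-0.13,0.12],[0,0,0,0.11,0.13,-0.13,0.12],[0,0,0,0.11,0.15,-0.13,0.12],[0,0,0,0.11,0.15,-0.13,0.12]]'
python3 - <<'E'
from h import *
st()
im=r.read_camera("scene"); t=r.read_camera("top"); cv2.imwrite("pics/s3.png",im);cv2.imwrite("pics/t3.png",t)
for c,a in(("s2","s3"),("t2","t3")):
    o=[comp(omask(cv2.imread(f"pics/{f}.png")),(285,224) if c[0]=="s" else (240,170)) for f in(c,a)]
    print([(np.nonzero(m)[0].min(),np.nonzero(m)[0].max(),np.nonzero(m)[1].min(),m.sum()) for m in o])
cv2.imwrite("pics/f.png",np.hstack([cv2.resize(im[170:290,240:360],(400,400),interpolation=2),cv2.resize(t[150:250,190:290],(400,400),interpolation=2)]))
for n in("cup_center","tumbler_center","ink_jar_center"): print(n,[b["rect"] for b in r.boxes_of("top",n)[:1]])
E
```

```text
t 18.77 q6 -1.634 Tz -0.125 0.026 F [1.7 5.4 4.5]
clock: 20.32
tool_pos: [0.4069, 0.1931, 0.3174]
ee_rot: [-0.079, 0.997, -0.0, 0.002]
contact_force: [-0.5, -0.7, -0.5]
grip_width: 0.048
t 20.32 q [ 0.42  0.07  1.92 -0.    1.14 -1.31] p [0.4069 0.1931 0.3174] bottleframe [-128.9  136.3  297.4] F [-0.5 -0.7 -0.5] T [-0.063 -0.005  0.042] w 48.0
[(np.int64(217), np.int64(232), np.int64(274), np.int64(269)), (np.int64(217), np.int64(232), np.int64(274), np.int64(265))]
[(np.int64(152), np.int64(191), np.int64(226), np.int64(839)), (np.int64(152), np.int64(191), np.int64(226), np.int64(835))]
cup_center [[108.2, 142.2, 146.7, 180.4]]
tumbler_center []
ink_jar_center [[390.0, 214.4, 415.3, 240.9]]
```

View pics/f.png

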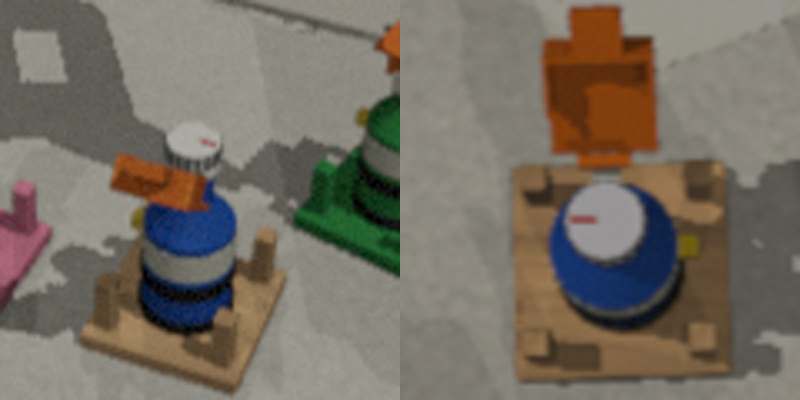

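```bash
python3 - <<'E'
from plant import r
print(r.finish_job())
E
```

```text
the job is handed in; nothing more can be done
None
```

The flip-top is back and the cap is unscrewed to its stop. I then let go, drew the arm well clear and handed the job in at about 20 s. No verdict was reported.

**Flip-top:** I gripped the thumb tab and swung it over. The pictures afterwards put it at about 2.35–2.43 rad, above the 2.2 rad needed, and it had not moved in the last picture.

**Cap:** I turned it anticlockwise in small steps with a 20 N grip. Torque stayed near 0.11 N m, then rose through 0.20 and 0.23 to 0.31 N m within about 0.08 rad, which I took as the stop. I eased the twist back before opening the fingers. The red mark on the cap shows it turned about 0.75–0.8 rad, matching the 0.76 rad worked out from the wrist turn less the seat's give. The cap's height at the stop could not be measured to 0.2 mm in the pictures, so the stop rests on the torque reading.

**Bottle and loose things:**
- **Bottle:** the most torque I measured was 0.31 N m, under the 0.5 N m limit.
- **Cup and ink jar:** both were found where they started, to within the detector's error.
- **Tumbler:** the last check did not detect it, so I could not confirm its position. The gripper stayed well above it and off to the side.

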